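Pull the two long knife handles from the clip strip

TASK

Pull the two long wooden knife handles out of the spring clip strip, one at a time, and lay each one down flat in the shallow wooden tray before pulling the next; set them down rather than dropping them, and not on top of each other. Leave the short wooden handle in its clips.

Things in the scene. Friction and masses are not known exactly. Their poses are not given: they have to be found in the camera images.
- long_a: Long knife handle: level octagonal bar of dark wood, 24 mm across flats, 160 mm long, 60 to 120 g, its last 16 mm (+x end) a round steel ferrule. Origin on its axis at mid-length, x along it. It starts in any one of the clip strip's four places (78 mm apart, side by side), axis 52 mm above the bench. Its middle 60 mm is free for fingers, open down to the strip's board, whose top is 12 mm up.
- long_b: The other long handle, same as long_a, in another place of the strip. In each place two sprung steel clips, 40 mm either side of mid-length, close over the handle from both sides (12 mm along it, 36 mm wide, tops 65 mm up; bars under them 34 mm up). Straight upward pull of about 10 to 15 N frees it; it is clear of the clips after 30 mm. Strip fixed to the bench.
- short: Short knife handle that must stay: same wood, section and height in the strip, but 112 mm long with a 10 mm ferrule. Origin on its axis at mid-length, x along it. It is in another of the four places; the fourth holds a dark steel octagonal bar, 24 x 120 mm, not wanted either.
- tray: Shallow square tray of pale wood, fixed to the bench, empty: 236 x 236 mm outside, 30 mm high, walls 8 mm, floor 8 mm thick (220 x 220 mm clear inside). Origin at the centre of its underside, z up, x and y along its sides. A handle lying flat in it has its axis 20 mm above the bench.

How it is judged:
By the outcome, as a careful person would: the job done as asked, in the order asked, and still so for the second after the job is handed in, with the robot touching nothing.
It also fails if it takes over 72 s, if anything falls off the work surface, if the arm or the gripper's body presses on something with over 40 N, if the wrist force passes 120 N, or if a joint passes its speed limit or range.

ROBOT

A 6-joint arm with a two-finger parallel gripper is mounted at the origin on the work surface. World frame = base frame: x ahead of the robot, y to its left, z up, the work surface at z = 0. Lengths are in m, angles in rad, forces in N, time in s.
With the tool pointing down it reaches from about 0.375 to 0.9 m from the base axis. Payload 3.1 kg.
Tool frame: the origin (TCP) lies at the centre of the arm's flange, where the gripper is bolted on; the fingertips stand 173 mm ahead of it and the grasp point (between the pads) lies 155 mm ahead of it; z points along the fingers, x is the direction in which the jaws open and shut, and the axes are right-handed (so a half turn about z gives the same grasp; the last joint's range is limited). The gripper opens to 85 mm and grips with 20 to 120 N. Pads are 22 mm wide; open, the fingers measure 114 mm over their backs; the gripper's body (76 mm by 85 mm) begins 54 mm behind the grasp point. The pads swing forward as they close: fully open they stand 13 mm farther back than shut.
Start: joints at [1.135, 0.527, 1.433, -0, 1.181, -0.178], TCP at [0.159, 0.604, 0.405] pointing down, gripper open.
Joint ranges: [-3.08, 3.08], [-0.75, 2.2], [0.22, 2.44], [-1.43, 4.57], [0, 2.65], [-2.85, 2.85]. Speed limits (rad/s): [2.79, 2.79, 3.14, 3.14, 3.14, 3.14].

INTERFACE

Orientations are given as a rotation vector (axis times angle).
In Python, from bench import arm gives the robot as it stands.
- The arm moves only by the tool move_arm, never from a script. Its argument "rows" is text: rows parted by semicolons, each of 7 numbers parted by spaces: the opening, from 0 (shut) to 1 (fully open), then the shift along the tool's x, y, z in cm, then the turn, a rotation vector about the tool's x, y, z in degrees. In form: jaw tx ty tz wx wy wz; .... A call has 1 to 12 rows; each row is the pose to reach, as a shift and turn from the pose commanded when the call began, along the tool's axes at that moment; what a row does not reach only later rows make up. A row lasts 1/8 s, in which the tool goes at most 62.5 mm and 10.7 degrees, less where a joint would pass 70% of its speed; a pose out of reach is approached as far as the arm can. A call with a gripper value outside its range is refused whole. The fingers move at their own pace and stop on an object; the grip force is fixed at half the most. Time passes only in rows, so rows that repeat a pose let the fingers close. It gives the time, the measured TCP pose, the force and the opening at its end, in the units of the state.
- arm.observe(): the state, without advancing time (a new reading comes with each control period).
- arm.get_image(name): name is "side" or "top"; returns a dict with "image" (420x560x3 uint8, red, green, blue), "fx", "fy", "cx", "cy" (pixels), "k1" (the pictures are not rectified: a ray, as slopes to the right and down, at radius r is drawn at 1 + k1 r^2 times it, then the intrinsics apply), "rvec" (rotation vector, rad) and "tvec" (3), from world to camera coordinates, as OpenCV has them. Camera axes: x right, y down, z forward; pixel columns grow to the right and rows downward; lengths in m; the calibration is good to about 2 mm. A picture is of the moment at which its call begins. There is no depth.
- arm.close_job(): hands the job in, once; it reports no verdict.
The state is a dict: "t": time; "joint_positions": joint angles; "dq": joint speeds; "effort": joint torques, N m; "tool_pos": TCP position; "ee_rot": TCP orientation; "wrist_force": force on the tool from outside, world axes, zero at the start; "ft_torque": the same for the moment, N m; "finger_gap": finger opening in m.
Only numpy, scipy, OpenCV 4.12 (cv2) and the standard library are available. Lean on these libraries where they do the work, as an engineer would, in place of code of your own. Each camera call takes 0.05 s, during which the arm holds its last target. There are 200 camera calls.

## Working session

There is one attempt and no reset: what is moved stays moved. The work goes in short steps, Python scripts to look and compute and a tool call to move; the robot and the scene stay as the last step left them, time stands still between calls to the robot, and variables do not carry over. Pictures are saved under pics/ and viewed, about 8 in all and at most 12, crops included, and the job is handed in when it is done.

Besides the shell and the picture viewer there is one more tool, called after "Emit:" by a JSON object that holds its "method" and its "body". move_arm: Moves the arm, as the interface text tells. Its arguments: {"type":"object","properties":{"rows":{"type":"string"}},"required":["rows"]}

```bash
mkdir -p pics; cat > h.py <<'E'
import numpy as np, cv2
from bench import arm
def shot(name, f):
    d=arm.get_image(name); cv2.imwrite('pics/'+f, cv2.cvtColor(d['image'],cv2.COLOR_RGB2BGR)); return d
def ray(d,u,v):
    x=np.array([(u-d['cx'])/d['fx'],(v-d['cy'])/d['fy']]); s=x.copy()
    for _ in range(30): s=x/(1+d['k1']*(s@s))
    R=cv2.Rodrigues(np.array(d['rvec'],float))[0]; t=np.array(d['tvec'],float).ravel()
    return -R.T@t, R.T@np.array([s[0],s[1],1.])
def at(d,u,v,z):
    c,r=ray(d,u,v); return c+r*(z-c[2])/r[2]
def proj(d,P):
    R=cv2.Rodrigues(np.array(d['rvec'],float))[0]; p=R@np.array(P,float)+np.array(d['tvec'],float).ravel()
    s=p[:2]/p[2]; s=s*(1+d['k1']*(s@s)); return s*[d['fx'],d['fy']]+[d['cx'],d['cy']]
E
python3 - <<'E'
from h import *
import pickle
for n in('top','side'):
    d=shot(n,n+'0.png'); pickle.dump(d,open(n+'.pkl','wb')); print(n,d['fx'],d['k1'],ray(d,d['cx'],d['cy']))
    cv2.imwrite(f'pics/{n}0.png',cv2.resize(cv2.imread(f'pics/{n}0.png'),(800,600),interpolation=cv2.INTER_CUBIC))
print(arm.observe())
E
```

```text
top 509.348999909123 -0.04824872268135645 (array([0.35788816, 0.02024307, 1.04417606]), array([ 0.15996623,  0.0282034 , -0.9867195 ]))
side 407.6556500722333 -0.04886954177374287 (array([ 0.33935122, -0.67911493,  0.65782618]), array([ 0.20628607,  0.75586096, -0.62138577]))
{'t': 0.1, 'joint_positions': array([ 1.13451876e+00,  5.28370856e-01,  1.43375763e+00, -2.25768270e-05,
        1.18142485e+00, -1.78495346e-01]), 'dq': array([-0.00093691, -0.0018993 , -0.00215444,  0.00032744,  0.00117669,
       -0.00157248]), 'effort': array([-5.88876310e-05, -4.43302703e+01, -1.78586286e+01, -2.06942218e-04,
        3.91343943e-03, -1.93155785e-06]), 'tool_pos': array([0.15917498, 0.60407375, 0.40383785]), 'ee_rot': array([ 2.48780832,  1.91693089, -0.00271874]), 'wrist_force': array([ 0.5951605 ,  0.51054468, -0.16338208]), 'ft_torque': array([ 0.03589037, -0.05116579,  0.01515773]), 'finger_gap': 0.08569971720331268}
```

View pics/top0.png

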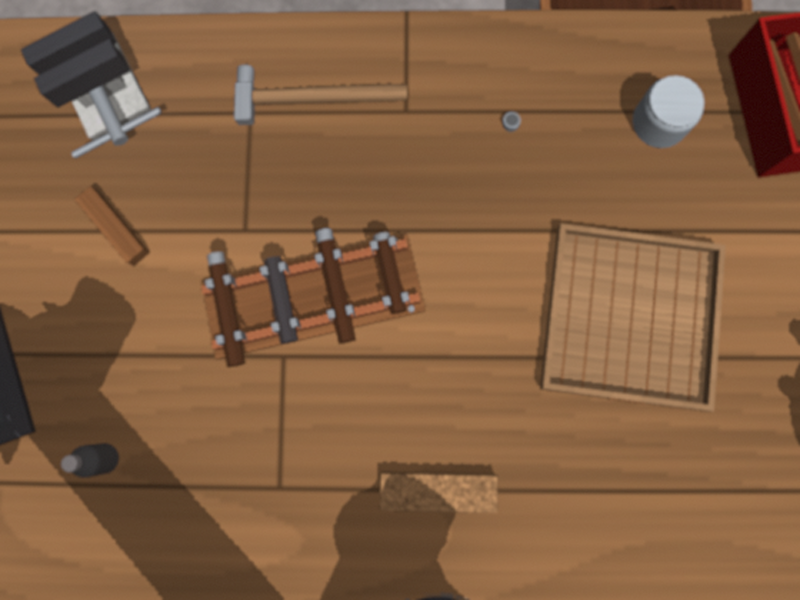

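View pics/side0.png

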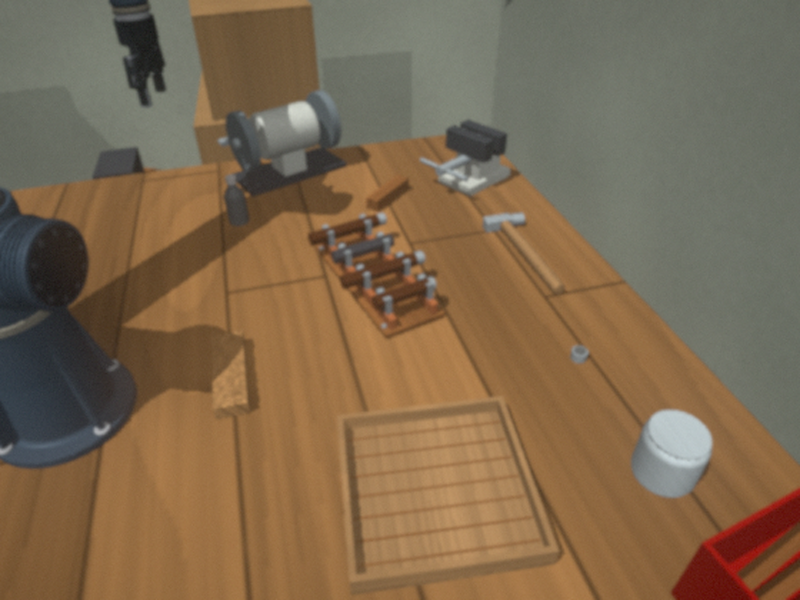

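The top picture shows the long handles in the first place (216,256)-(235,364) and the third place (324,232)-(346,340). The steel bar is second and the short handle fourth. The tray is at the right, with corners at (560,222), (719,244), (712,408) and (545,387). I'll enlarge the strip to measure it.

```bash
python3 - <<'E'
from h import *
import pickle
d=pickle.load(open('top.pkl','rb')); im=cv2.cvtColor(d['image'],cv2.COLOR_RGB2BGR)
c=im[150:262,138:300]; cv2.imwrite('pics/strip.png',cv2.resize(c,None,fx=4.9,fy=4.9,interpolation=cv2.INTER_CUBIC))
c=np.array([at(d,u*.7,v*.7,.03) for u,v in((560,222),(719,244),(712,408),(545,387))]);print(c,c.mean(0),np.linalg.norm(np.diff(c,axis=0),axis=1))
E
```

```text
[[ 0.6224349  -0.1739311   0.03      ]
 [ 0.59055222 -0.39959458  0.03      ]
 [ 0.35985323 -0.37572031  0.03      ]
 [ 0.38833236 -0.14666015  0.03      ]] [ 0.49029318 -0.27397654  0.03      ] [0.22790462 0.23193103 0.23082378]
```

View pics/strip.png

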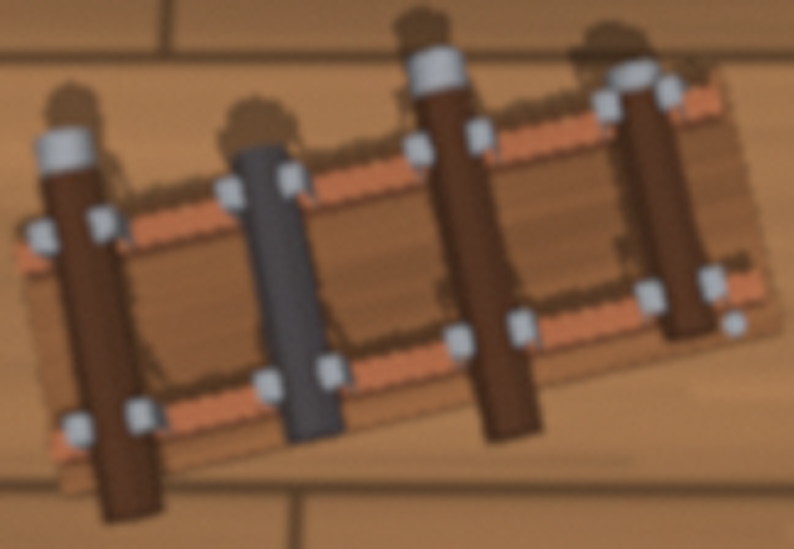

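```bash
python3 - <<'E'
from h import *
import pickle
from scipy.spatial.transform import Rotation as R
d=pickle.load(open('top.pkl','rb'))
A=lambda u,v,z:at(d,u/4.9+138-.4,v/4.9+150-.4,z)
for n,cl,e in(('1',[(42,238),(103,222),(79,430),(141,412)],[(64,130),(132,517)]),('3',[(418,150),(480,135),(460,342),(521,327)],[(438,50),(513,438)])):
    c=np.array([A(*p,.065) for p in cl]); ee=np.array([A(*p,.058) for p in e])
    x=c[:2].mean(0)-c[2:].mean(0); y=ee[0]-ee[1]
    print(n,c.mean(0),np.linalg.norm(x),np.degrees(np.arctan2(x[1],x[0])),'ends',ee.mean(0),np.linalg.norm(y),np.degrees(np.arctan2(y[1],y[0])))
o=arm.observe();print(o['tool_pos'],R.from_rotvec(o['ee_rot']).as_matrix().round(3))
E
```

```text
1 [0.49202098 0.29579222 0.065     ] 0.07930076615743771 13.6334248746047 ends [0.49457841 0.29526432 0.058     ] 0.16115769518496495 12.480198480618434
3 [0.52745737 0.14440129 0.065     ] 0.07996878136821288 13.23325174765994 ends [0.52722104 0.14310251 0.058     ] 0.16189173508418644 11.980963632739202
[0.15917498 0.60407375 0.40383785] [[ 0.255  0.967 -0.001]
 [ 0.967 -0.255 -0.002]
 [-0.002 -0.    -1.   ]]
```

```bash
python3 - <<'E'
from h import *
import pickle
d=pickle.load(open('top.pkl','rb')); s=pickle.load(open('side.pkl','rb'))
print('black obj top',at(d,32*.7,430*.7,.1),at(d,0,310*.7,.1))
for p in((245,185),(340,165),(340,105)):print('grinder side',at(s,p[0]*.7,p[1]*.7,.01))
print('gripper tips proj side',proj(s,[.159,.604,.231])/.7, 'top',proj(d,[.159,.604,.231])/.7)
c=arm.observe();p=c['tool_pos']
from scipy.spatial.transform import Rotation as R
M=R.from_rotvec(c['ee_rot']).as_matrix()
for g in([.493,.2955,.30],[.493,.2955,.214]):print(M.T@(np.array(g)-p)*100)
E
```

```text
black obj top [0.32546442 0.53407522 0.1       ] [0.48421182 0.59254103 0.1       ]
grinder side [0.30857169 0.62947397 0.01      ]
grinder side [0.5471468  0.66931559 0.01      ]
grinder side [0.62618541 1.08686023 0.01      ]
gripper tips proj side [155.43722532 105.39785572] top [-99.08793706 582.23957037]
[-21.30759646  40.14936913  10.41184599]
[-21.2909706   40.15218632  19.01182946]
```

Emit:
{"method": "move_arm", "body": {"rows": "0.6 0 0 -5 0 0 0; 0.6 -5 5 -5 0 0 -9; 0.6 -9 10 -5 0 0 -18; 0.6 -12 15 -5 0 0 -27.8; 0.6 -14.5 20 -5 0 0 -27.8; 0.6 -17 26 -3 0 0 -27.8; 0.6 -19 32 2 0 0 -27.8; 0.6 -21 38 6 0 0 -27.8; 0.6 -21.3 40.1 10.4 0 0 -27.8; 0.6 -21.3 40.1 10.4 0 0 -27.8; 0.6 -21.3 40.1 10.4 0 0 -27.8"}}

```text
t: 1.48
tool_pos: [0.4927, 0.2958, 0.2995]
ee_rot: [-1.955, -2.456, 0.004]
wrist_force: [-0.3, 0.0, -0.7]
finger_gap: 0.0511
```

```bash
python3 - <<'E'
from h import *
d=shot('top','a.png');im=cv2.imread('pics/a.png')[130:290,110:323];cv2.imwrite('pics/a2.png',cv2.resize(im,None,fx=3.7,fy=3.7,interpolation=cv2.INTER_CUBIC))
d=shot('side','b.png');im=cv2.imread('pics/b.png')[100:250,180:380];cv2.imwrite('pics/b2.png',cv2.resize(im,None,fx=4,fy=4,interpolation=cv2.INTER_CUBIC))
E
```

```text
(no output)
```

View pics/b2.png

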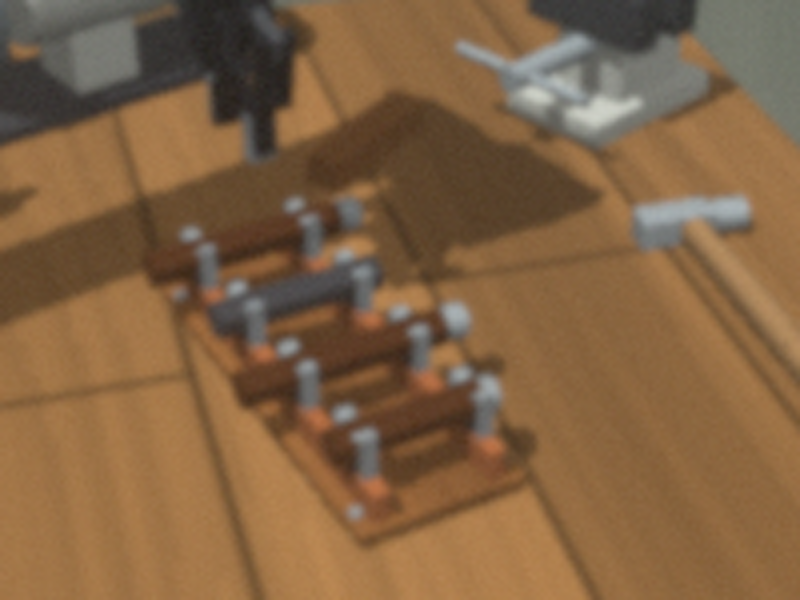

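The picture shows the fingers at about (258,150), above the middle of the first handle, running (150,265)-(350,212). I'll go down, grip and pull.

Emit:
{"method": "move_arm", "body": {"rows": "0.6 0 0 4 0 0 0; 0.6 0 0 7 0 0 0; 0.6 0 0 8.5 0 0 0; 0.6 0 0 8.5 0 0 0; 0.6 0 0 8.5 0 0 0; 0.1 0 0 8.5 0 0 0; 0.1 0 0 8.5 0 0 0; 0.1 0 0 8.5 0 0 0; 0.1 0 0 8.5 0 0 0; 0.1 0 0 8.5 0 0 0"}}

```text
t: 2.82
tool_pos: [0.4931, 0.2963, 0.2168]
ee_rot: [1.955, 2.458, 0.003]
wrist_force: [-0.4, 0.7, 6.1]
finger_gap: 0.0221
```

```bash
python3 - <<'E'
from h import *
d=shot('side','c.png');im=cv2.imread('pics/c.png')[110:200,195:315];cv2.imwrite('pics/c2.png',cv2.resize(im,None,fx=6.6,fy=6.6,interpolation=cv2.INTER_CUBIC))
o=arm.observe();print(o['finger_gap'],o['tool_pos'],o['wrist_force'])
for k in(.155,.173):print(k,(proj(d,o['tool_pos']-[0,0,k])-[195,110])*6.6)
E
```

```text
0.02240536086202837 [0.49311483 0.29629543 0.21680019] [-1.38674338  0.71547679  5.8466998 ]
0.155 [313.79375755 312.0300768 ]
0.173 [316.60529518 348.17001854]
```

View pics/c2.png

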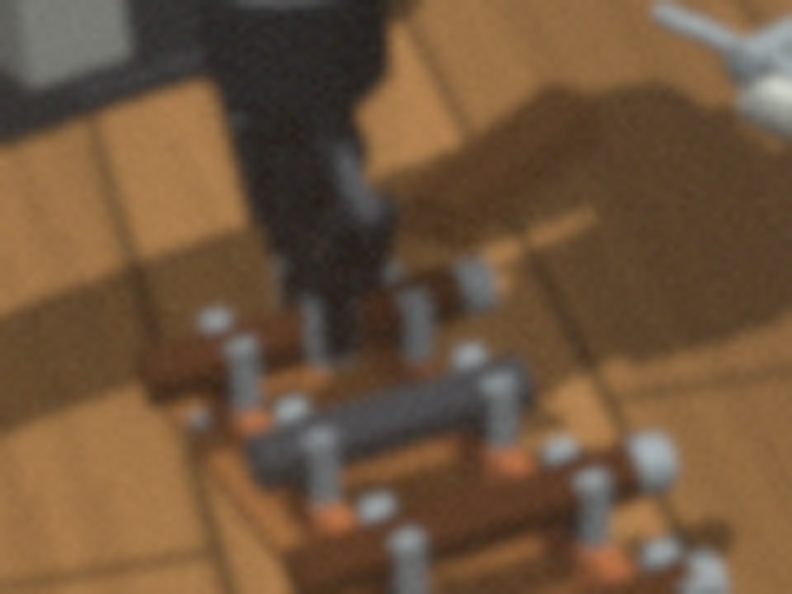

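The finger covers the handle's side, with its tip at about (340,358) and clear of the clips. Next is a gentle pull.

Emit:
{"method": "move_arm", "body": {"rows": "0.1 0 0 -0.5 0 0 0; 0.1 0 0 -1 0 0 0; 0.1 0 0 -1.5 0 0 0; 0.1 0 0 -2 0 0 0; 0.1 0 0 -3 0 0 0; 0.1 0 0 -4 0 0 0; 0.1 0 0 -4 0 0 0"}}

```text
t: 3.75
tool_pos: [0.4933, 0.2964, 0.2574]
ee_rot: [1.954, 2.458, 0.005]
wrist_force: [0.2, -0.4, -1.0]
finger_gap: 0.0226
```

```bash
python3 - <<'E'
from h import *
from scipy.spatial.transform import Rotation as R
d=shot('side','d.png');im=cv2.imread('pics/d.png')[90:200,195:315];cv2.imwrite('pics/d2.png',cv2.resize(im,None,fx=5.4,fy=5.4,interpolation=cv2.INTER_CUBIC))
o=arm.observe();print(o['finger_gap'],o['tool_pos'],o['wrist_force'],o['ft_torque'])
M=R.from_rotvec(o['ee_rot']).as_matrix();print(M.round(3))
for k in(.155,.173):print(k,(proj(d,o['tool_pos']-[0,0,k])-[195,90])*5.4)
E
```

```text
0.022552232052987172 [0.49299123 0.29626323 0.25666198] [-0.12769222  0.2595008  -0.54015667] [ 0.02691194 -0.03183341 -0.00530845]
[[-0.225  0.974  0.002]
 [ 0.974  0.225  0.001]
 [ 0.     0.002 -1.   ]]
0.155 [251.27206734 295.82774354]
0.173 [253.66652829 326.68137169]
```

View pics/d2.png

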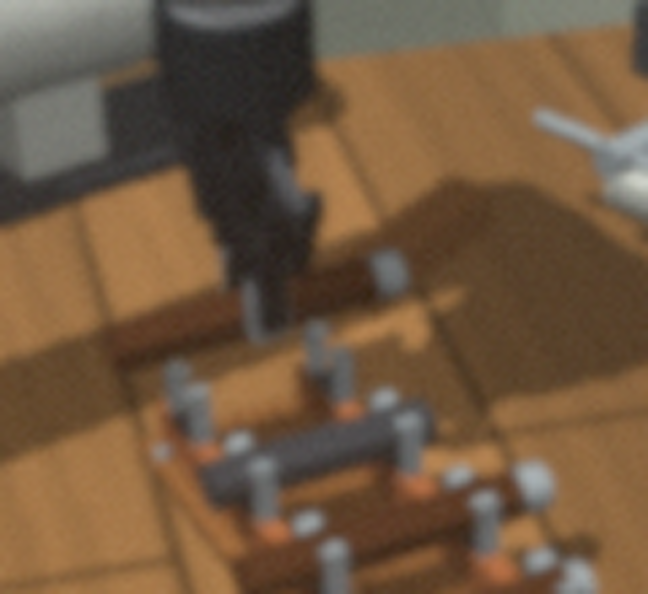

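```bash
python3 - <<'E'
from h import *
import pickle
from scipy.spatial.transform import Rotation as R
d=pickle.load(open('side.pkl','rb'));o=arm.observe();p=o['tool_pos'];a=np.radians(13)
for k in(.157,.161,.164,.168):
  print(k,[((proj(d,p+[s*.08*np.cos(a),s*.08*np.sin(a),-k])-[195,90])*5.4).round() for s in(1,-1)])
M=R.from_rotvec(o['ee_rot']).as_matrix()
for g in([.493,.2955,.33],[.493,.14,.33],[.4963,-.2224,.3],[.4837,-.3256,.3],[.4837,-.3256,.2]):print(M.T@(np.array(g)-p)*100)
E
```

```text
0.157 [array([392., 261.]), array([104., 339.])]
0.161 [array([392., 268.]), array([105., 346.])]
0.164 [array([392., 273.]), array([105., 352.])]
0.168 [array([392., 280.]), array([106., 358.])]
[-7.26450059e-02 -1.91169743e-03 -7.33383934e+00]
[-15.22228405  -3.50773816  -7.34469018]
[-50.60440633 -11.36263452  -4.36937078]
[-60.37462597 -14.91688791  -4.3789153 ]
[-60.37723158 -14.93657914   5.62106497]
```

Emit:
{"method": "move_arm", "body": {"rows": "0.1 0 0 -3 0 0 0; 0.1 0 0 -7 0 0 0; 0.1 -4 -1 -7.3 0 0 0; 0.1 -10 -2.5 -7.3 0 0 0; 0.1 -16 -4 -7.3 0 0 4; 0.1 -22 -5.5 -7.3 0 0 8; 0.1 -28 -7 -7.3 0 0 12; 0.1 -34 -8.4 -7.3 0 0 16; 0.1 -40 -9.9 -7.3 0 0 20; 0.1 -46 -11.4 -7.3 0 0 20; 0.1 -52 -12.9 -7.3 0 0 20; 0.1 -57 -14.1 -6 0 0 20"}}

```text
t: 5.3
tool_pos: [0.4838, -0.2938, 0.3163]
ee_rot: [2.352, 2.079, 0.001]
wrist_force: [0.7, 0.4, -1.1]
finger_gap: 0.0222
```

```bash
python3 - <<'E'
from h import *
from scipy.spatial.transform import Rotation as R
o=arm.observe();p=o['tool_pos'];M=R.from_rotvec(o['ee_rot']).as_matrix();print(p,o['finger_gap'],M.round(3))
for z in(.25,.19,.1845):print(M.T@(np.array([.4837,-.3256,z])-p)*100)
E
```

```text
[ 0.48381827 -0.29381762  0.31627215] 0.022209733198867057 [[ 0.123  0.992  0.002]
 [ 0.992 -0.123 -0.002]
 [-0.002  0.002 -1.   ]]
[-3.14464268  0.36216245  6.63335293]
[-3.13466281  0.34759702 12.63332695]
[-3.13374799  0.34626186 13.18332457]
```

Emit:
{"method": "move_arm", "body": {"rows": "0.1 -3 0.3 3 0 0 0; 0.1 -3.1 0.35 8 0 0 0; 0.1 -3.1 0.35 11 0 0 0; 0.1 -3.1 0.35 11 0 0 0; 0.1 -3.1 0.35 11 0 0 0"}}

```text
t: 5.92
tool_pos: [0.484, -0.3224, 0.2065]
ee_rot: [2.351, 2.082, 0.0]
wrist_force: [0.1, 0.4, 0.1]
finger_gap: 0.0225
```

```bash
python3 - <<'E'
from h import *
d=shot('side','e.png');im=cv2.imread('pics/e.png')[230:420,190:430];cv2.imwrite('pics/e2.png',cv2.resize(im,None,fx=3.1,fy=3.1,interpolation=cv2.INTER_CUBIC))
o=arm.observe();print(o['finger_gap'],o['tool_pos'],o['wrist_force'],o['ft_torque'])
E
```

```text
0.022584081174192056 [ 0.48417591 -0.32246852  0.20706373] [ 0.03853897 -0.12533398 -0.922109  ] [-0.01053382 -0.00085967 -0.04048323]
```

View pics/e2.png

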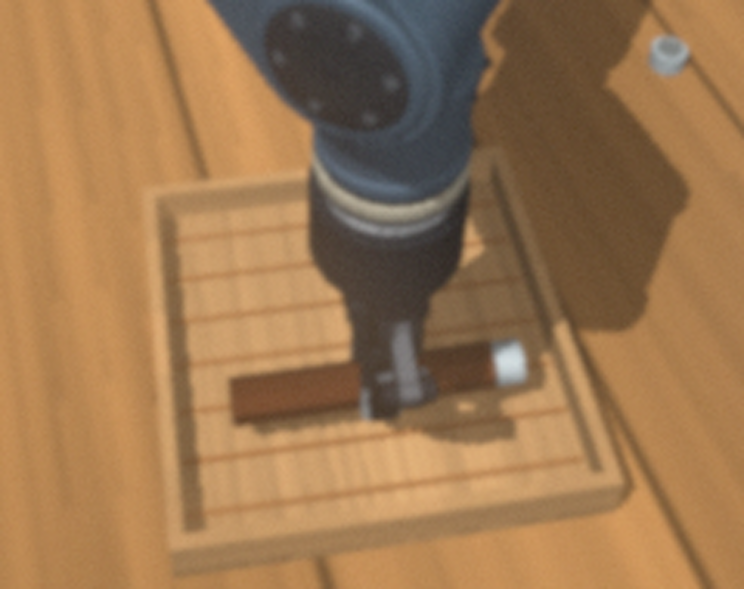

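The handle, (232,400)-(525,360), is level and well inside the tray, parallel to the floor lines, about 22 mm above resting. I'll lower it.

Emit:
{"method": "move_arm", "body": {"rows": "0.1 0 0 1 0 0 0; 0.1 0 0 1.7 0 0 0; 0.1 0 0 2 0 0 0; 0.1 0 0 2.1 0 0 0; 0.1 0 0 2.1 0 0 0"}}

```text
t: 6.6
tool_pos: [0.4835, -0.322, 0.1851]
ee_rot: [-2.352, -2.082, 0.0]
wrist_force: [-0.8, 0.6, 3.0]
finger_gap: 0.0222
```

Emit:
{"method": "move_arm", "body": {"rows": "0.1 0 0 0.1 0 0 0; 0.1 0 0 0.1 0 0 0"}}

```text
t: 6.85
tool_pos: [0.4835, -0.322, 0.185]
ee_rot: [-2.352, -2.082, 0.0]
wrist_force: [-1.9, 2.1, 10.2]
finger_gap: 0.0225
```

It's down on the floor, so I'll release and lift.

Emit:
{"method": "move_arm", "body": {"rows": "0.4 0 0 0 0 0 0; 0.55 0 0 0 0 0 0; 0.55 0 0 0 0 0 0; 0.55 0 0 0 0 0 0; 0.55 0 0 -3 0 0 0; 0.55 0 0 -8 0 0 0; 0.55 0 0 -14 0 0 0; 0.55 0 0 -14 0 0 0; 0.55 0 0 -14 0 0 0"}}

```text
t: 7.98
tool_pos: [0.4833, -0.3218, 0.3236]
ee_rot: [-2.352, -2.082, 0.0]
wrist_force: [-0.4, -0.5, -0.1]
finger_gap: 0.0474
```

```bash
python3 - <<'E'
from h import *
from scipy.spatial.transform import Rotation as R
d=shot('side','f.png');im=cv2.imread('pics/f.png');cv2.imwrite('pics/f2.png',cv2.resize(im,(800,600),interpolation=cv2.INTER_CUBIC))
o=arm.observe();p=o['tool_pos'];M=R.from_rotvec(o['ee_rot']).as_matrix();print(p,o['finger_gap'],M.round(3))
for g in([.5273,.1437,.325],[.5273,.1437,.216]):print(M.T@(np.array(g)-p)*100)
E
```

```text
[ 0.48310048 -0.32170346  0.32263217] 0.0466286119967691 [[ 0.121  0.993 -0.002]
 [ 0.993 -0.121  0.002]
 [ 0.002 -0.002 -1.   ]]
[46.73302951 -1.26237948 -0.16176497]
[46.71611584 -1.24077034 10.73820049]
```

View pics/f2.png

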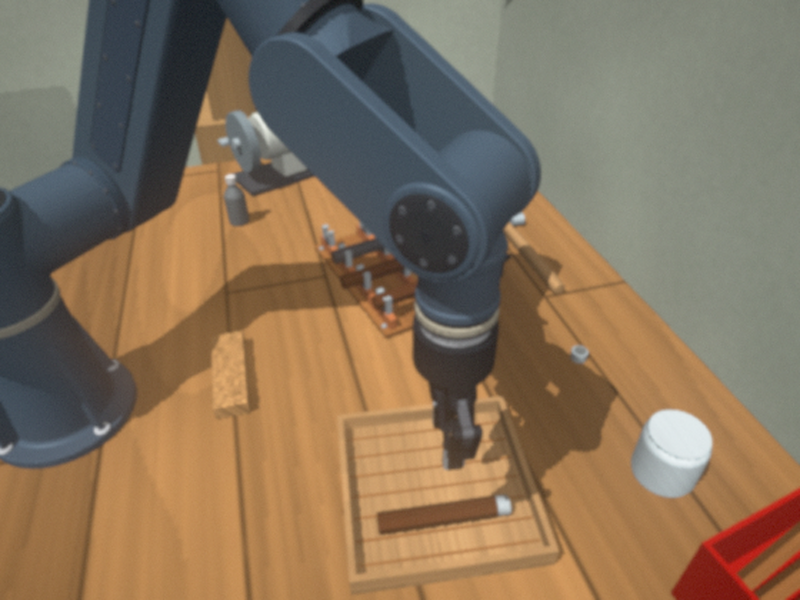

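The first handle lies flat in the tray, (378,522)-(510,507), and the gripper is clear of it. Now the second, in place 3.

Emit:
{"method": "move_arm", "body": {"rows": "0.55 3 0 -1 0 0 0; 0.55 8 -0.2 -1 0 0 -4; 0.55 14 -0.4 -1 0 0 -8; 0.55 20 -0.6 -1 0 0 -12; 0.55 26 -0.8 -1 0 0 -16; 0.55 32 -0.9 -1 0 0 -20; 0.55 38 -1.1 0 0 0 -20; 0.55 43 -1.2 0 0 0 -20; 0.55 46.7 -1.2 0 0 0 -20; 0.55 46.7 -1.2 0 0 0 -20; 0.55 46.7 -1.2 0 0 0 -20"}}

```text
t: 9.4
tool_pos: [0.5278, 0.1425, 0.3222]
ee_rot: [-1.953, -2.458, 0.004]
wrist_force: [0.2, 0.7, -1.0]
finger_gap: 0.0467
```

```bash
python3 - <<'E'
from h import *
from scipy.spatial.transform import Rotation as R
d=shot('side','g.png');im=cv2.imread('pics/g.png')[120:250,190:360];cv2.imwrite('pics/g2.png',cv2.resize(im,None,fx=4.5,fy=4.5,interpolation=cv2.INTER_CUBIC))
o=arm.observe();p=o['tool_pos'];M=R.from_rotvec(o['ee_rot']).as_matrix();print(p,M.round(3))
print(M.T@(np.array([.5273,.1437,.2155])-p)*100)
E
```

```text
[0.52799519 0.14204667 0.32254871] [[-0.225  0.974 -0.003]
 [ 0.974  0.225 -0.001]
 [ 0.    -0.003 -1.   ]]
[ 1.75463144e-01 -1.11471497e-04  1.07049352e+01]
```

View pics/g2.png

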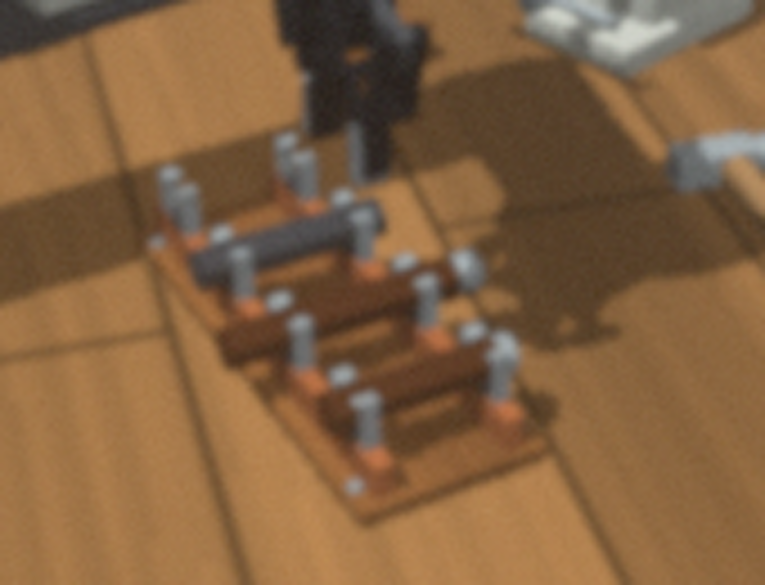

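The strip's second long handle, (225,345)-(480,268), is still in its clips, with the open jaws above it at (345,150). I'll go down and grip.

Emit:
{"method": "move_arm", "body": {"rows": "0.55 0.2 0 4 0 0 0; 0.55 0.2 0 8 0 0 0; 0.55 0.2 0 10 0 0 0; 0.55 0.2 0 10.8 0 0 0; 0.55 0.2 0 10.8 0 0 0; 0.55 0.2 0 10.8 0 0 0; 0.1 0.2 0 10.8 0 0 0; 0.1 0.2 0 10.8 0 0 0; 0.1 0.2 0 10.8 0 0 0; 0.1 0.2 0 10.8 0 0 0; 0.1 0.2 0 10.8 0 0 0"}}

```text
t: 10.82
tool_pos: [0.5282, 0.1449, 0.2167]
ee_rot: [1.954, 2.458, 0.002]
wrist_force: [-0.7, -0.2, 5.4]
finger_gap: 0.0222
```

Emit:
{"method": "move_arm", "body": {"rows": "0.1 0 0 -0.5 0 0 0; 0.1 0 0 -1 0 0 0; 0.1 0 0 -1.5 0 0 0; 0.1 0 0 -2 0 0 0; 0.1 0 0 -3 0 0 0; 0.1 0 0 -4 0 0 0; 0.1 0 0 -6 0 0 0; 0.1 0 0 -9 0 0 0; 0.1 0 0 -11 0 0 0; 0.1 0 0 -11 0 0 0; 0.1 0 0 -11 0 0 0"}}

```text
t: 12.2
tool_pos: [0.5275, 0.1448, 0.3255]
ee_rot: [-1.955, -2.459, 0.0]
wrist_force: [0.2, -0.2, -1.1]
finger_gap: 0.0227
```

```bash
python3 - <<'E'
from h import *
from scipy.spatial.transform import Rotation as R
d=shot('side','i.png');im=cv2.imread('pics/i.png')[90:250,190:390];cv2.imwrite('pics/i2.png',cv2.resize(im,None,fx=3.7,fy=3.7,interpolation=cv2.INTER_CUBIC))
o=arm.observe();p=o['tool_pos'];M=R.from_rotvec(o['ee_rot']).as_matrix();print(p,o['finger_gap'],o['wrist_force'])
for g in([.4963,-.2224,.3],[.4963,-.2224,.207]):print(M.T@(np.array(g)-p)*100)
a=np.radians(13)
for k in(.161,.165,.169):print(k,[((proj(d,p+[s*.08*np.cos(a),s*.08*np.sin(a),-k])-[190,90])*3.7).round() for s in(1,-1)])
E
```

```text
[0.52746032 0.14476063 0.32507691] 0.02223129747686605 [ 0.28043419  0.53545266 -0.2105373 ]
[-35.06953369 -11.30813434   2.51422665]
[-35.07241479 -11.29382638  11.8142152 ]
0.161 [array([390., 192.]), array([168., 255.])]
0.165 [array([390., 198.]), array([168., 260.])]
0.169 [array([390., 203.]), array([169., 266.])]
```

View pics/i2.png

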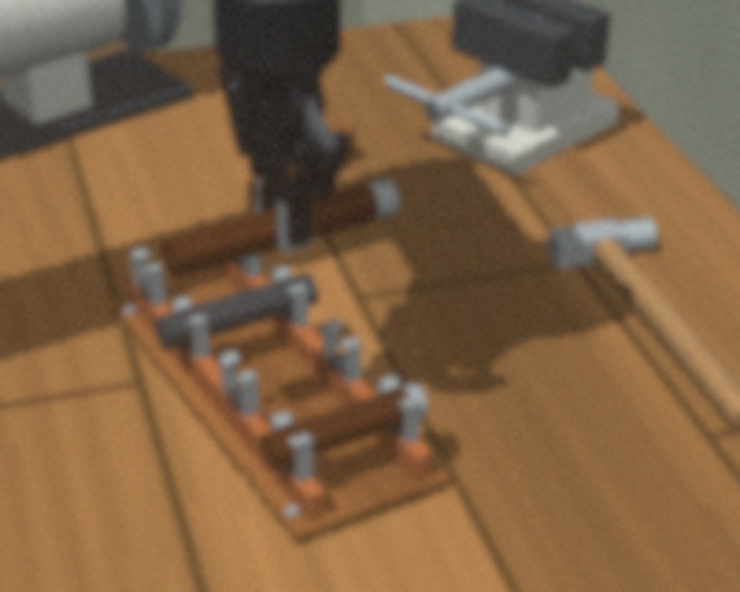

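The handle hangs level, (170,255)-(395,195), which matches the prediction for no slip. The short handle and steel bar are still clipped. I'll carry it to the tray.

Emit:
{"method": "move_arm", "body": {"rows": "0.1 -3 -1 0 0 0 0; 0.1 -8 -2.6 0 0 0 4; 0.1 -14 -4.5 0 0 0 8; 0.1 -20 -6.4 0 0 0 12; 0.1 -26 -8.4 0 0 0 16; 0.1 -32 -10.3 2 0 0 20; 0.1 -35 -11.3 5 0 0 20; 0.1 -35 -11.3 9 0 0 20; 0.1 -35 -11.3 11.5 0 0 20; 0.1 -35 -11.3 11.5 0 0 20; 0.1 -35 -11.3 11.5 0 0 20"}}

```text
t: 13.62
tool_pos: [0.4969, -0.2217, 0.2109]
ee_rot: [2.352, 2.083, 0.0]
wrist_force: [-0.1, -0.0, -1.3]
finger_gap: 0.0222
```

```bash
python3 - <<'E'
from h import *
d=shot('side','j.png');im=cv2.imread('pics/j.png')[230:420,190:430];cv2.imwrite('pics/j2.png',cv2.resize(im,None,fx=3.1,fy=3.1,interpolation=cv2.INTER_CUBIC))
o=arm.observe();print(o['finger_gap'],o['tool_pos'],o['ee_rot'],o['wrist_force'])
E
```

```text
0.022401995724104628 [ 0.4971337  -0.22171707  0.21140418] [2.35092377e+00 2.08184157e+00 4.89910082e-04] [ 0.92837572  0.2224401  -0.56107841]
```

View pics/j2.png

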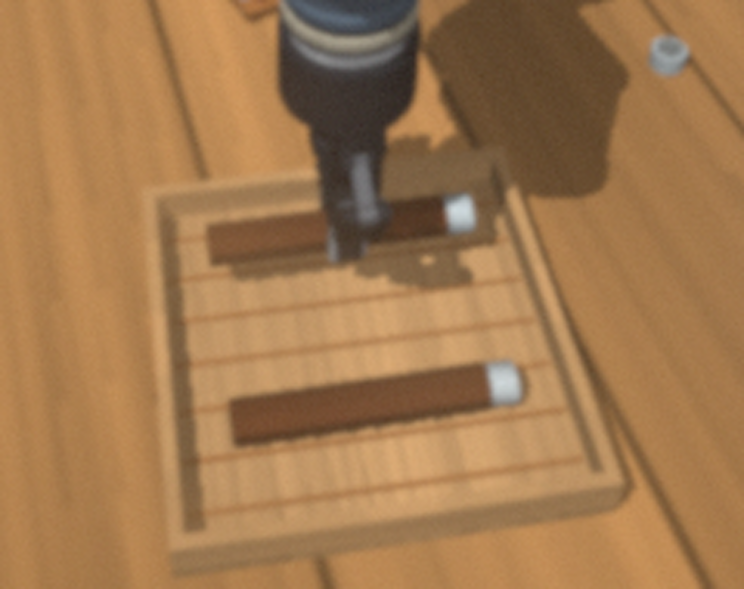

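The second handle, (210,240)-(470,215), is above the tray's other half and clear of the first, (235,420)-(520,385). I'll lower it about 26 mm to the floor.

Emit:
{"method": "move_arm", "body": {"rows": "0.1 0 0 1.2 0 0 0; 0.1 0 0 2 0 0 0; 0.1 0 0 2.4 0 0 0; 0.1 0 0 2.5 0 0 0; 0.1 0 0 2.5 0 0 0"}}

```text
t: 14.3
tool_pos: [0.4967, -0.2217, 0.1857]
ee_rot: [-2.352, -2.082, 0.0]
wrist_force: [0.3, -0.5, -0.9]
finger_gap: 0.022
```

Emit:
{"method": "move_arm", "body": {"rows": "0.1 0 0 0.1 0 0 0; 0.1 0 0 0.15 0 0 0; 0.1 0 0 0.15 0 0 0"}}

```text
t: 14.68
tool_pos: [0.4968, -0.2217, 0.1849]
ee_rot: [2.352, 2.082, 0.0]
wrist_force: [-0.7, 0.4, 4.8]
finger_gap: 0.0222
```

Contact. I'll release, lift and move off to the side.

Emit:
{"method": "move_arm", "body": {"rows": "0.4 0 0 0 0 0 0; 0.55 0 0 0 0 0 0; 0.55 0 0 0 0 0 0; 0.55 0 0 0 0 0 0; 0.55 0 0 -3 0 0 0; 0.55 0 0 -8 0 0 0; 0.55 0 0 -14 0 0 0; 0.55 5 0 -16 0 0 0; 0.55 11 0 -16 0 0 0; 0.55 15 0 -16 0 0 0; 0.55 15 0 -16 0 0 0; 0.55 15 0 -16 0 0 0"}}

```text
t: 16.18
tool_pos: [0.515, -0.0731, 0.3442]
ee_rot: [2.351, 2.083, -0.0]
wrist_force: [-0.4, -0.6, 0.5]
finger_gap: 0.0471
```

```bash
python3 - <<'E'
from h import *
d=shot('side','k.png');im=cv2.imread('pics/k.png');cv2.imwrite('pics/k2.png',cv2.resize(im,(800,600),interpolation=cv2.INTER_CUBIC))
o=arm.observe();print(o['finger_gap'],o['tool_pos'],o['dq'].round(3),o['wrist_force'])
E
```

```text
0.04705684742383176 [ 0.51507316 -0.07361394  0.34417213] [-0.017  0.004 -0.003  0.001  0.001 -0.   ] [-0.02122907 -0.73864371  1.25207364]
```

View pics/k2.png

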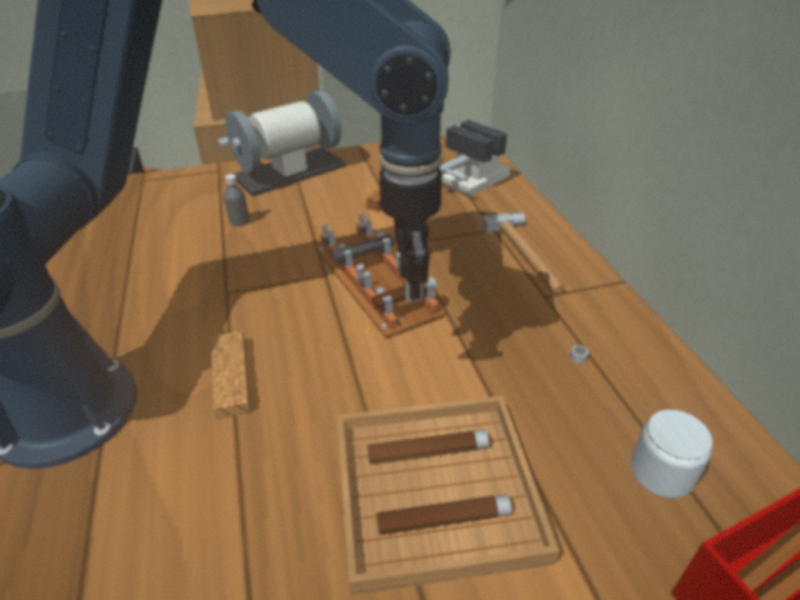

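Both long handles lie flat and apart in the tray, at (370,453)-(490,440) and (378,522)-(510,507). The short handle is in its clips, and the gripper is about 10 cm above the strip, touching nothing.

```bash
python3 -c "
from bench import arm
print(arm.close_job())"
```

```text
the job is handed in; nothing more can be done
None
```

I pulled the two long handles from the clip strip (places 1 and 3), one at a time. Each was laid flat in the tray before the next was pulled, and the job was handed in at about 16 s of the 72 s allowed.

- **Set-down:** I lowered each handle until the wrist force showed contact with the floor, at about 10 N for the first and 5 N for the second, and only then released it.
- **Final picture:** Both handles lie flat in the tray, about 10 cm apart. The steel bar is in its clips. The short handle is partly hidden behind the gripper; the earlier clear view showed it still clipped, and the arm did not go near it afterwards. The gripper was open, still and clear of everything.
- **Disagreement:** The finger gap read about 22 mm on the 24 mm handles, with about 6 N upward force after each grip. Nothing slipped: the pictures matched the predicted handle positions.

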